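# Line up the kitchen canisters by height

## Robot

A 7-joint arm with a two-finger parallel gripper is mounted at the origin on the work surface. World frame = base frame: x ahead of the robot, y to its left, z up, the work surface at z = 0. Lengths are in m, angles in rad, forces in N, time in s.
With the tool pointing down it reaches from about 0.35 to 0.9 m from the base axis. Payload 7.2 kg.
Tool frame: the origin (TCP) lies at the very end of the fingers, on their centre line; the grasp point (between the pads) lies 19 mm behind it (ctrl.hold_point_z is the distance from the TCP to the grasp point, in m); z points along the fingers, y is the line along which they close (so a half turn about z gives the same grasp; the last joint's range is limited). The gripper opens to 88 mm and grips with 3 to 60 N. Pads are 20 mm wide; open, the fingers measure 115 mm over their backs; the gripper's body (75 mm by 178 mm) begins 61 mm behind the grasp point.
Start: joints at [-1.416, 0.411, -0.013, 1.596, 0.006, 1.134, -0.082], TCP at [0.138, 0.61, 0.186] pointing down, gripper open.
Joint ranges: [-2.95, 2.95], [-0.29, 1.99], [-1.47, 1.44], [0.14, 2.54], [-1.03, 4.17], [0.13, 1.85], [-2.86, 2.86]. Speed limits (rad/s): [2.39, 2.39, 3.01, 3.01, 3.14, 3.14, 3.14].

## Interface

Orientations are given as a unit quaternion [w, x, y, z].
In Python, from plant import ctrl gives the robot as it stands.
- The arm moves only by the shell command python3 -m creep 'ROWS' [FORCE]. ROWS is JSON, a list of rows, each an object with "xyz": the shift along the tool's x, y, z as a fraction of full scale, a list of three; "delta_rot": the turn, a rotation vector about the tool's x, y, z as a fraction of full scale, a list of three; "grip": the opening, from -1 (shut) to 1 (fully open). In form: [{"xyz": [tx, ty, tz], "delta_rot": [rx, ry, rz], "grip": grip}, ...]. A call has 1 to 20 rows; each row is the pose to reach, as a shift and turn from the pose commanded when the call began, along the tool's axes at that moment; what a row does not reach only later rows make up. Full scale, the value 1, is 80 cm for a shift and 30 degrees for a turn. A row lasts 1/10 s, in which the tool goes at most 50 mm and 8.59 degrees, less where a joint would pass 70% of its speed; a pose out of reach is approached as far as the arm can. A call with a number of a shift or a turn outside -1 to 1 is refused whole. A call with a gripper value outside its range is refused whole. The fingers move at their own pace and stop on an object; FORCE is the grip in N (left out, the last holds). Time passes only in rows, so rows that repeat a pose let the fingers close. It gives the time, the measured TCP pose, the force, the opening and the grip force at its end, in the units of the state.
- ctrl.read_state(): the state, without advancing time (a new reading comes with each control period).
- ctrl.read_camera(name): name is "scene" or "side" or "wrist"; returns a dict with "image" (480x640x3 uint8, red, green, blue), "depth" (480x640 float32, m along the optical axis (not along the pixel's ray), 0 where there is no reading), "vertical_fov" (degrees; the focal length in pixels is half the picture's height over the tangent of half this angle, whatever the lens; pixels are square), "cx", "cy" (the principal point, pixels), "D" ([k1, k2, p1, p2, k3] as OpenCV has them; the pictures are not rectified), "xyz" and "orientation" of the camera in the world. Camera axes: x right, y down, z forward; pixel columns grow to the right and rows downward; lengths in m; the calibration is good to about 2 mm. A picture is of the moment at which its call begins.
- ctrl.hand_in(): hands the job in; it is judged then, once.
The state is a dict: "time_s": time; "joints": joint angles; "joint_velocities": joint speeds; "joint_efforts": joint torques, N m; "eef_pos": TCP position; "tool_rot": TCP orientation; "wrist_force": force on the tool from outside, world axes, zero at the start; "moment": the same for the moment, N m; "opening": opening from 0.0 (shut) to 1.0 (fully open); "finger_force": force on a finger pad.
Only numpy, scipy, OpenCV 4.12 (cv2) and the standard library are available. Lean on these libraries where they do the work, as an engineer would, in place of code of your own. Each camera call takes 0.05 s, during which the arm holds its last target. There are 200 camera calls.

## Task

Line up the four kitchen canisters by height on the wooden board, one standing upright in the middle of each cork coaster: the tallest on the coaster next to the red kitchen timer, then getting shorter towards the other end. Leave the timer and the blue mug where they are.

Things in the scene. Friction and masses are not known exactly. Their poses are not given: they have to be found in the camera images.
- canister_teal: The tallest of four round lidded kitchen canisters: teal straight side and lid of the same colour and width (a thin black seam between), brown knob. 58 mm in diameter, 120 mm tall to the flat top of the lid, plus a 12 mm high, 18 mm wide wooden knob on top. Stands upright and loose, 0.1 to 0.5 kg. Origin: centre of its underside; z is up its axis.
- canister_mustard: The second tallest of four round lidded kitchen canisters: mustard-yellow straight side and lid of the same colour and width (a thin black seam between), brown knob. 54 mm in diameter, 100 mm tall to the flat top of the lid, plus a 12 mm high, 18 mm wide wooden knob on top. Stands upright and loose, 0.1 to 0.5 kg. Origin: centre of its underside; z is up its axis.
- canister_rust: The third tallest of four round lidded kitchen canisters: rust-red straight side and lid of the same colour and width (a thin black seam between), brown knob. 50 mm in diameter, 80 mm tall to the flat top of the lid, plus a 12 mm high, 18 mm wide wooden knob on top. Stands upright and loose, 0.1 to 0.5 kg. Origin: centre of its underside; z is up its axis.
- canister_grey: The shortest of four round lidded kitchen canisters: dark grey straight side and lid of the same colour and width (a thin black seam between), brown knob. 46 mm in diameter, 60 mm tall to the flat top of the lid, plus a 12 mm high, 18 mm wide wooden knob on top. Stands upright and loose, 0.1 to 0.5 kg. Origin: centre of its underside; z is up its axis.
- coaster_a: Round cork coaster, 76 mm in diameter, 4 mm thick, fixed on the 12 mm thick brown wooden board (100 x 380 mm), so its top is 16 mm above the counter. The end one of the row on the board's +y side. The four stand a, b, c, d in a straight row at 88 mm centres. Origin: centre of its underside (12 mm above the counter); x points across the row, y along it towards a.
- coaster_b: Round cork coaster, 76 mm in diameter, 4 mm thick, fixed on the 12 mm thick brown wooden board (100 x 380 mm), so its top is 16 mm above the counter. Second of the row, between coasters a and c. The four stand a, b, c, d in a straight row at 88 mm centres. Origin: centre of its underside (12 mm above the counter); x points across the row, y along it towards a.
- coaster_c: Round cork coaster, 76 mm in diameter, 4 mm thick, fixed on the 12 mm thick brown wooden board (100 x 380 mm), so its top is 16 mm above the counter. Third of the row, between coasters b and d. The four stand a, b, c, d in a straight row at 88 mm centres. Origin: centre of its underside (12 mm above the counter); x points across the row, y along it towards a.
- coaster_d: Round cork coaster, 76 mm in diameter, 4 mm thick, fixed on the 12 mm thick brown wooden board (100 x 380 mm), so its top is 16 mm above the counter. The end one of the row on the board's -y side. The four stand a, b, c, d in a straight row at 88 mm centres. Origin: centre of its underside (12 mm above the counter); x points across the row, y along it towards a.
- timer: Red wind-up kitchen timer on a white foot, 54 mm in diameter, 60 mm tall, standing loose just off one end of the board, about 103 mm from the centre of the end coaster; which end changes from start to start (a small white salt dish stands off the other end). Origin: centre of its underside.
- mug: Blue ceramic mug, 76 mm in diameter, 90 mm tall, with a handle on its own +y side, standing loose among the canisters. Origin: centre of its underside.
Mind the look-alikes: they are no part of the job. Leave any pink look-alike of the canister_grey alone.

How it is judged:
At the end, for the whole second after the job is handed in: Each canister stands upright (within 0.1 rad), at rest and released on its own coaster, its centre within 15 mm of the coaster's centre, its foot on the coaster (within 5 mm); the tallest is on the end coaster next to the timer and the heights fall in order to the other end (((horizontal distance between timer and coaster_a below 0.2 m and horizontal distance between canister_teal and coaster_a below 0.015 m and horizontal distance between canister_mustard and coaster_b below 0.015 m and horizontal distance between canister_rust and coaster_c below 0.015 m and horizontal distance between canister_grey and coaster_d below 0.015 m) or (horizontal distance between timer and coaster_d below 0.2 m and horizontal distance between canister_teal and coaster_d below 0.015 m and horizontal distance between canister_mustard and coaster_c below 0.015 m and horizontal distance between canister_rust and coaster_b below 0.015 m and horizontal distance between canister_grey and coaster_a below 0.015 m)) and angle between each of canister_teal, canister_mustard, canister_rust, canister_grey's own z axis and vertical below 0.1 rad and height (world z) of canister_teal between 0.011 and 0.021 m and linear speed of each of canister_teal, canister_mustard, canister_rust, canister_grey below 0.02 m/s and contact force between each of canister_teal, canister_mustard, canister_rust, canister_grey and the fingers below 0.05 N and height (world z) of canister_mustard between 0.011 and 0.021 m and height (world z) of canister_rust between 0.011 and 0.021 m and height (world z) of canister_grey between 0.011 and 0.021 m); the robot touches nothing.
It fails at once if the timer is shifted more than 30 mm (distance of timer from where it was at the start of the episode above 0.03 m).
It fails at once if the mug is shifted more than 30 mm (distance of mug from where it was at the start of the episode above 0.03 m).
It also fails if it takes over 118 s, if anything falls off the work surface, if the arm or the gripper's body presses on something with over 40 N, if the wrist force passes 120 N, or if a joint passes its speed limit or range.

## Working session

There is one attempt and no reset: what is moved stays moved. The work goes in short steps, Python scripts to look and compute and a shell command to move; the robot and the scene stay as the last step left them, time stands still between calls to the robot, and variables do not carry over. Pictures are saved under pics/ and viewed, at most 14 in all, crops included, and the job is handed in when it is done.

```bash
mkdir -p pics; ls
cat > h.py <<'E'
import numpy as np, cv2
from scipy.spatial.transform import Rotation as R
from plant import ctrl
def q2R(q): return R.from_quat([q[1],q[2],q[3],q[0]]).as_matrix()
def cam(n):
    c=ctrl.read_camera(n); f=240/np.tan(np.radians(c["vertical_fov"])/2)
    c["K"]=np.array([[f,0,c["cx"]],[0,f,c["cy"]],[0,0,1]]); c["R"]=q2R(c["orientation"]); c["t"]=np.array(c["xyz"]); c["D"]=np.array(c["D"],float)
    return c
def save(c,n): cv2.imwrite(f"pics/{n}.png",c["image"][:,:,::-1])
def rays(c,uv):
    p=cv2.undistortPoints(np.array(uv,float).reshape(-1,1,2),c["K"],c["D"]).reshape(-1,2)
    return np.c_[p,np.ones(len(p))]
def onplane(c,uv,z):
    d=rays(c,uv)@c["R"].T
    return c["t"]+d*((z-c["t"][2])/d[:,2])[:,None]
def cloud(c):
    v,u=np.mgrid[:480,:640]; P=rays(c,np.c_[u.ravel(),v.ravel()])*c["depth"].reshape(-1,1)
    return (P@c["R"].T+c["t"]).reshape(480,640,3)
def proj(c,X):
    return cv2.projectPoints(np.array(X,float).reshape(-1,3),cv2.Rodrigues(c["R"].T)[0],-c["R"].T@c["t"],c["K"],c["D"])[0].reshape(-1,2)
E
python3 - <<'E'
from h import *
for n in("scene","side","wrist"):
    c=cam(n); save(c,n+"0"); print(n,c["t"],c["R"].round(3).tolist(),c["vertical_fov"],c["D"])
s=ctrl.read_state(); print(s); print(q2R(s["tool_rot"]).round(3),ctrl.hold_point_z)
E
```

```text
pics
scene [1.03777968 0.4275051  0.59735947] [[-0.657, 0.466, -0.593], [0.754, 0.428, -0.499], [0.021, -0.775, -0.632]] 55.795694331389214 [0.01989054 0.         0.         0.         0.        ]
side [ 0.07698019 -0.39623739  0.70721744] [[0.691, -0.52, 0.503], [-0.723, -0.507, 0.469], [0.011, -0.687, -0.726]] 50.534147637447276 [0.01871086 0.         0.         0.         0.        ]
wrist [0.05897491 0.62671424 0.3845037 ] [[0.22, 0.932, 0.289], [0.976, -0.209, -0.067], [-0.002, 0.297, -0.955]] 71.40672160632403 [0.01411123 0.         0.         0.         0.        ]
{'time_s': 0.15, 'joints': array([-1.41616984,  0.41171204, -0.01271202,  1.59683142,  0.00560742,
        1.13428305, -0.08217339]), 'joint_velocities': array([-0.00043617, -0.00190142, -0.00066049, -0.00504759, -0.00127544,
       -0.00049209,  0.00043025]), 'joint_efforts': array([ 2.07212433e-03, -5.88335466e+01,  6.42699748e-01, -2.91291440e+01,
       -5.37334755e-02,  1.58715353e-02,  9.61703267e-05]), 'eef_pos': array([0.13806169, 0.60913126, 0.18571319]), 'tool_rot': array([-2.15971232e-05,  1.11156385e-01,  9.93802747e-01, -5.98704668e-04]), 'wrist_force': array([0.3719288 , 0.58634959, 0.51654071]), 'moment': array([-0.01868635,  0.0431799 ,  0.00916452]), 'finger_force': 0.0, 'opening': 0.999431310293206}
[[-0.975  0.221 -0.   ]
 [ 0.221  0.975 -0.001]
 [-0.    -0.001 -1.   ]] 0.0187
```

View pics/scene0.png

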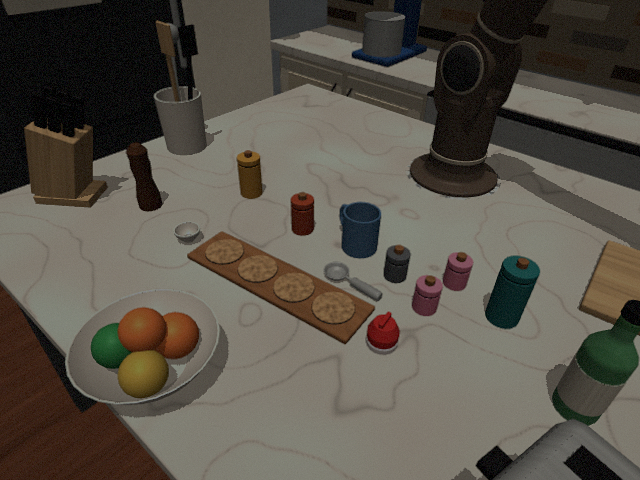

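View pics/side0.png

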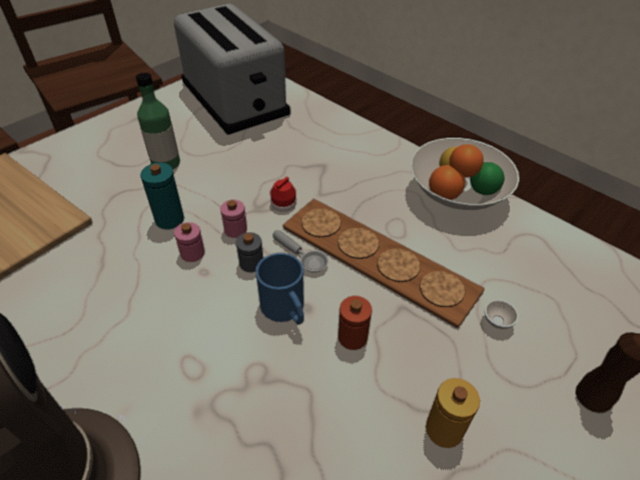

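The scene view shows, from the timer at (383,332) to the salt dish at (187,232), coasters at (334,307), (293,288), (257,268) and (224,251). The canisters are teal (512,290), mustard (250,175), rust (302,214) and grey (397,262), with pinks at (427,295) and (458,271). The mug is at (360,230). The side view shows the same layout: teal (163,195), grey (250,252), rust (355,322), mustard (453,412), and coasters at (321,222)…(442,288).

```bash
cat > m.py <<'E'
from h import *
from scipy.optimize import least_squares
# seeds (scene px, side px)
S={"teal":((508,300),(165,205)),"mustard":((250,182),(448,427)),"rust":((302,217),(353,328)),"grey":((396,268),(249,256)),
"pink1":((426,299),(190,246)),"pink2":((457,275),(234,222)),"timer":((383,332),(284,195)),"mug":((360,238),(281,295))}
C=[((334,307),(321,222)),((293,288),(358,242)),((257,268),(398,264)),((224,251),(442,288))]
def region(c,uv,th):
    lab=cv2.cvtColor(cv2.GaussianBlur(c["image"],(3,3),0),cv2.COLOR_RGB2LAB).astype(float)
    u,v=uv; ref=np.median(lab[v-3:v+4,u-3:u+4].reshape(-1,3),0)
    m=((np.abs(lab[...,1:]-ref[1:]).max(2)<th)&(np.abs(lab[...,0]-ref[0])<70)).astype(np.uint8)
    m[:v-60]=0;m[v+60:]=0;m[:,:u-50]=0;m[:,u+50:]=0
    m=cv2.morphologyEx(m,cv2.MORPH_CLOSE,np.ones((5,5)))
    n,l=cv2.connectedComponents(m); return l==l[v,u]
if __name__=="__main__":
    cs=[cam("scene"),cam("side")]; cl=[cloud(c) for c in cs]
    for n,s in S.items():
        P=[]
        for c,p,uv in zip(cs,cl,s):
            m=region(c,uv,12 if n!="grey" else 6); m=cv2.erode(m.astype(np.uint8),np.ones((3,3)))>0
            q=p[m&(c["depth"]>0)]; q=q[(np.linalg.norm(q[:,:2]-np.median(q[:,:2],0),axis=1)<.06)&(q[:,2]>0.008)]; P.append(q)
        Q=np.vstack(P); zt=np.percentile(Q[:,2],97)
        o=[]
        for q in (P[0],P[1],Q):
            b=q[q[:,2]<zt-.012]
            r=least_squares(lambda x:np.hypot(b[:,0]-x[0],b[:,1]-x[1])-x[2],[*np.median(Q[:,:2],0),.027],loss="soft_l1",f_scale=.002).x; o+=[r.round(4).tolist()]
        print(n,[len(q) for q in P],"ztop",[np.percentile(q[:,2],97).round(4) for q in P],o)
    for s in C:
        es=[]
        for c,uv in zip(cs,s):
            lab=cv2.cvtColor(c["image"],cv2.COLOR_RGB2LAB); u,v=uv
            g=c["image"].astype(int).sum(2)
            w=g[v-25:v+26,u-30:u+31]; m=(w>(g[v-3:v+4,u-3:u+4].mean()*.8)).astype(np.uint8)
            hsv=cv2.cvtColor(c["image"],cv2.COLOR_RGB2HSV)[v-25:v+26,u-30:u+31]; m&=(hsv[...,1]>70).astype(np.uint8)
            m=cv2.morphologyEx(cv2.morphologyEx(m,cv2.MORPH_CLOSE,np.ones((5,5))),cv2.MORPH_OPEN,np.ones((5,5)))
            n,l=cv2.connectedComponents(m); k=(l==l[25,30]).astype(np.uint8)
            ct=max(cv2.findContours(k,0,1)[0],key=cv2.contourArea); e=cv2.fitEllipse(cv2.convexHull(ct)); es.append(((e[0][0]+u-30,e[0][1]+v-25),e[1]))
        A=[];B=[]
        for c,e in zip(cs,es):
            d=c["R"]@rays(c,[e[0]])[0]; d/=np.linalg.norm(d); M=np.eye(3)-np.outer(d,d);A.append(M);B.append(M@c["t"])
        X=np.linalg.solve(sum(A),sum(B))
        print("coaster tri",X.round(4),"plane16",[onplane(c,[e[0]],.016)[0,:2].round(4) for c,e in zip(cs,es)],[np.round(e[1],1) for e in es])
E
python3 m.py
```

```text
teal [2230, 1658] ztop [np.float64(0.1218), np.float64(0.1214)] [[0.4018, 0.314, 0.0284], [0.4004, 0.3142, 0.0282], [0.4012, 0.3143, 0.0287]]
mustard [872, 1189] ztop [np.float64(0.1065), np.float64(0.0937)] [[0.4253, -0.3203, 0.0262], [0.4233, -0.3196, 0.0263], [0.4241, -0.3199, 0.0268]]
rust [750, 690] ztop [np.float64(0.0888), np.float64(0.075)] [[0.4499, -0.1264, 0.0237], [0.4474, -0.1253, 0.0245], [0.4482, -0.126, 0.0246]]
grey [594, 579] ztop [np.float64(0.0617), np.float64(0.0619)] [[0.4395, 0.1105, 0.0222], [0.4369, 0.1116, 0.0217], [0.4386, 0.1111, 0.0225]]
pink1 [770, 673] ztop [np.float64(0.063), np.float64(0.0634)] [[0.4719, 0.1978, 0.0244], [0.3774, 0.2088, 0.022], [0.4316, 0.189, 0.0638]]
pink2 [770, 577] ztop [np.float64(0.063), np.float64(0.0639)] [[0.4719, 0.1978, 0.0244], [0.4729, 0.1994, 0.022], [0.4736, 0.1993, 0.0224]]
timer [648, 407] ztop [np.float64(0.061), np.float64(0.0598)] [[0.5957, 0.1894, 0.0204], [0.5881, 0.1856, 0.0197], [0.5922, 0.1881, 0.0233]]
mug [1734, 2495] ztop [np.float64(0.0904), np.float64(0.0905)] [[0.4167, 0.0051, 0.0359], [0.4119, 0.0039, 0.0359], [0.4141, 0.0039, 0.0366]]
coaster tri [0.5908 0.0764 0.0112] plane16 [array([0.5918, 0.0822]), array([0.5897, 0.07  ])] [array([47.2, 67.7]), array([39.9, 62.8])]
coaster tri [ 0.6064 -0.0024  0.014 ] plane16 [array([ 0.6073, -0.    ]), array([ 0.6056, -0.0043])] [array([44.2, 86.6]), array([35.1, 77.1])]
coaster tri [ 0.6111 -0.0881  0.0127] plane16 [array([ 0.6137, -0.0854]), array([ 0.6083, -0.0894])] [array([43.4, 80.6]), array([41.6, 79.6])]
coaster tri [ 0.6228 -0.1699  0.008 ] plane16 [array([ 0.6282, -0.1612]), array([ 0.617 , -0.1728])] [array([42. , 74.4]), array([45.2, 75.1])]
```

```bash
cat > co.py <<'E'
from m import *
cs=[cam("scene"),cam("side")]; out=[]
T=[]
for c,k in zip(cs,(0,1)):
    I=cv2.cvtColor(cv2.bilateralFilter(c["image"],7,40,5),cv2.COLOR_RGB2LAB).astype(float)
    for i,s in enumerate(C):
        u,v=s[k]; ref=np.median(I[v-4:v+5,u-5:u+6].reshape(-1,3),0)
        # board colour: midpoint between neighbours
        j=i+1 if i<3 else i-1
        a=np.array(s[k]);b=np.array(C[j][k]);mid=((a+b)//2); bd=np.median(I[mid[1]-1:mid[1]+2,mid[0]-1:mid[0]+2].reshape(-1,3),0)
        m=(I@(ref-bd)>(ref+bd)/2@(ref-bd))&(I[...,1]>0)&(np.linalg.norm(I-ref,axis=2)<45)
        sat=cv2.cvtColor(c["image"],cv2.COLOR_RGB2HSV)[...,1]; 
        w=m.astype(np.uint8); w[sat<85]=0
        z=np.zeros_like(w); z[v-20:v+21,u-28:u+29]=w[v-20:v+21,u-28:u+29]
        z=cv2.morphologyEx(cv2.morphologyEx(z,cv2.MORPH_CLOSE,np.ones((5,5))),cv2.MORPH_OPEN,cv2.getStructuringElement(2,(9,9)))
        n,l=cv2.connectedComponents(z); ct=max(cv2.findContours((l==l[v,u]).astype(np.uint8),0,1)[0],key=cv2.contourArea)
        e=cv2.fitEllipse(cv2.convexHull(ct)); T.append((k,i,e)); cv2.ellipse(c["image"],e,(0,255,0),1)
        print(k,i,ref,bd,np.round(e[0],1),np.round(e[1],1),onplane(c,[e[0]],.016)[0,:2].round(4))
a=cs[0]["image"][220:350,180:390]; b=cs[1]["image"][190:330,270:490]
cv2.imwrite("pics/co.png",np.vstack([cv2.resize(x,(700,300),interpolation=2)[:,:,::-1] for x in (a,b)]))
for i in range(4):
    A=[];B=[]
    for k in(0,1):
        e=T[k*4+i][2]; d=cs[k]["R"]@rays(cs[k],[e[0]])[0]; d/=np.linalg.norm(d); M=np.eye(3)-np.outer(d,d);A.append(M);B.append(M@cs[k]["t"])
    print("tri",np.linalg.solve(sum(A),sum(B)).round(4))
E
python3 co.py
```

```text
0 0 [102. 135. 149.] [ 80. 140. 150.] [332.9 306.6] [30.4 41.7] [0.5964 0.0851]
0 1 [ 99. 135. 149.] [ 82. 139. 149.] [293.2 286.2] [27.9 40.2] [ 0.6059 -0.0027]
0 2 [101. 135. 149.] [ 74. 138. 147.] [251.7 263.4] [30.6 50.3] [ 0.6141 -0.1069]
0 3 [100. 135. 149.] [ 74. 138. 147.] [229.7 254.5] [33.3 50.1] [ 0.6251 -0.1595]
1 0 [123. 138. 154.] [ 97. 142. 153.] [320.8 221.6] [26.2 37.6] [0.5939 0.0844]
1 1 [124. 138. 154.] [ 99. 143. 153.] [358.1 242. ] [28.1 39.1] [ 0.6032 -0.003 ]
1 2 [124. 138. 154.] [ 97. 142. 152.] [398.5 264. ] [30.3 41.1] [ 0.6128 -0.0906]
1 3 [123. 138. 153.] [ 97. 142. 152.] [442.1 287.8] [32.3 43.9] [ 0.6221 -0.1778]
tri [0.5951 0.0848 0.0148]
tri [ 0.6046 -0.0029  0.0149]
tri [ 0.6142 -0.0968  0.0207]
tri [ 0.6227 -0.1721  0.0091]
```

View pics/co.png

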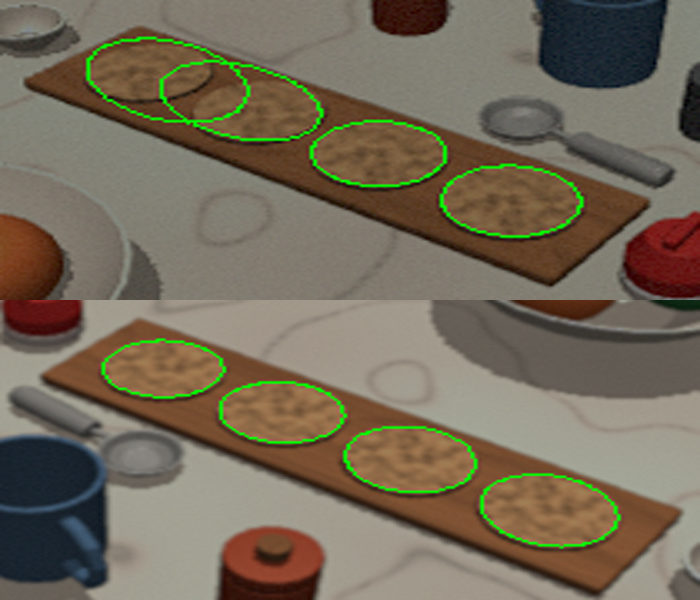

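The ellipses follow the cork rim in all four side-view coasters (spacing is 88 mm) and in the two near ones in the scene view. The far two scene fits merged, so I take the side view corrected by the common offset between views. Coasters from the timer end: (.5951,.0848), (.6045,-.0028), (.614,-.0905), (.6234,-.1777). The top is at about 15 mm. Now I need a helper for the shifts.

```bash
cat > go.py <<'E'
import sys
from h import *
# usage: go.py x y z [yaw of tool y, deg] ; prints tool-frame fractions
s=ctrl.read_state(); M=q2R(s["tool_rot"]); p=s["eef_pos"]
a=[float(v) for v in sys.argv[1:]]; yaw=np.radians(a[3] if len(a)>3 else 6.15)
y=np.array([np.cos(yaw),np.sin(yaw),0]); z=np.array([0,0,-1.]); T=np.c_[np.cross(y,z),y,z]
print("xyz",(M.T@(np.array(a[:3])-p)/.8).round(4),"rot",(np.degrees(R.from_matrix(M.T@T).as_rotvec())/30).round(3),"t",s["time_s"],"dist",np.linalg.norm(a[:3]-p).round(3),"F",np.linalg.norm(s["wrist_force"]).round(1))
E
python3 go.py .24 .44 .2 47.2
python3 - <<'E'
from m import *
c=cam("side"); print(onplane(c,[(280,235),(300,248),(314,262)],.01).round(3)); c=cam("scene"); print(onplane(c,[(335,272),(353,284),(378,295)],.01).round(3))
E
```

```text
xyz [-0.171  -0.1784 -0.0172] rot [-1.000e-03  0.000e+00  1.001e+00] t 0.35 dist 0.198 F 1.3
[[0.517 0.119 0.01 ]
 [0.52  0.068 0.01 ]
 [0.514 0.025 0.01 ]]
[[0.518 0.025 0.01 ]
 [0.521 0.072 0.01 ]
 [0.513 0.124 0.01 ]]
```

```bash
python3 -m creep '[{"xyz":[-0.171,-0.178,-0.017],"delta_rot":[0,0,1],"grip":1},{"xyz":[-0.171,-0.178,-0.017],"delta_rot":[0,0,1],"grip":1},{"xyz":[-0.171,-0.178,-0.017],"delta_rot":[0,0,1],"grip":1},{"xyz":[-0.171,-0.178,-0.017],"delta_rot":[0,0,1],"grip":1},{"xyz":[-0.171,-0.178,-0.017],"delta_rot":[0,0,1],"grip":1},{"xyz":[-0.171,-0.178,-0.017],"delta_rot":[0,0,1],"grip":1},{"xyz":[-0.171,-0.178,-0.017],"delta_rot":[0,0,1],"grip":1}]' 25; python3 go.py .34 .28 .2 17.2
```

```text
time_s: 1.15
eef_pos: [0.2392, 0.4416, 0.2001]
tool_rot: [-0.0, 0.364, 0.932, 0.0]
wrist_force: [-0.9, 0.9, -0.1]
opening: 0.999
finger_force: 0.0
xyz [-2.295e-01 -6.330e-02 -1.000e-04] rot [ 1.000e-03 -2.000e-03  1.005e+00] t 1.15 dist 0.19 F 1.2
```

```bash
python3 -m creep '[{"xyz":[-0.23,-0.063,0],"delta_rot":[0,0,1],"grip":1},{"xyz":[-0.23,-0.063,0],"delta_rot":[0,0,1],"grip":1},{"xyz":[-0.23,-0.063,0],"delta_rot":[0,0,1],"grip":1},{"xyz":[-0.23,-0.063,0],"delta_rot":[0,0,1],"grip":1},{"xyz":[-0.23,-0.063,0],"delta_rot":[0,0,1],"grip":1},{"xyz":[-0.23,-0.063,0],"delta_rot":[0,0,1],"grip":1},{"xyz":[-0.23,-0.063,0],"delta_rot":[0,0,1],"grip":1}]'; python3 go.py .4383 .1111 .12
```

```text
time_s: 1.85
eef_pos: [0.34, 0.2804, 0.1998]
tool_rot: [-0.0, 0.592, 0.806, -0.0]
wrist_force: [-0.2, -0.6, -0.1]
opening: 1.002
finger_force: 0.0
xyz [-0.2388  0.0537  0.0997] rot [-0.    -0.     0.377] t 1.85 dist 0.211 F 0.7
```

```bash
python3 -m creep '[{"xyz":[-0.239,0.054,0.1],"delta_rot":[0,0,0.377],"grip":1},{"xyz":[-0.239,0.054,0.1],"delta_rot":[0,0,0.377],"grip":1},{"xyz":[-0.239,0.054,0.1],"delta_rot":[0,0,0.377],"grip":1},{"xyz":[-0.239,0.054,0.1],"delta_rot":[0,0,0.377],"grip":1},{"xyz":[-0.239,0.054,0.1],"delta_rot":[0,0,0.377],"grip":1},{"xyz":[-0.239,0.054,0.1],"delta_rot":[0,0,0.377],"grip":1},{"xyz":[-0.239,0.054,0.1],"delta_rot":[0,0,0.377],"grip":1}]'; python3 go.py .4383 .1111 .026
python3 - <<'E'
from h import *
c=cam("wrist"); save(c,"w1"); s=ctrl.read_state()
print(proj(c,[[.4383,.1111,.072],[.4383,.1111,.06],list(s["eef_pos"])]))
E
```

```text
time_s: 2.55
eef_pos: [0.4385, 0.1106, 0.1198]
tool_rot: [-0.0, 0.669, 0.744, -0.0]
wrist_force: [0.6, -0.3, -0.2]
opening: 0.995
finger_force: 0.0
xyz [ 7.000e-04 -1.000e-04  1.172e-01] rot [-0.001 -0.    -0.002] t 2.55 dist 0.094 F 0.7
[[323.64344898 239.24735458]
 [323.70006341 234.65976622]
 [323.64036071 262.90766194]]
```

View pics/w1.png

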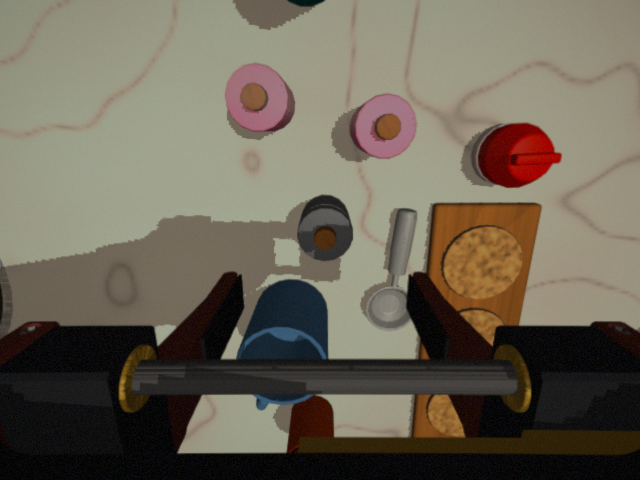

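The wrist view puts the grey knob at (325,238), against a predicted (324,239). The fingers are clear of the mug, scoop and pinks. Next I descend, grip and lift.

```bash
python3 -m creep '[{"xyz":[0,0,0.06],"delta_rot":[0,0,0],"grip":1},{"xyz":[0,0,0.117],"delta_rot":[0,0,0],"grip":1},{"xyz":[0,0,0.117],"delta_rot":[0,0,0],"grip":1},{"xyz":[0,0,0.117],"delta_rot":[0,0,0],"grip":1},{"xyz":[0,0,0.117],"delta_rot":[0,0,0],"grip":-1},{"xyz":[0,0,0.117],"delta_rot":[0,0,0],"grip":-1},{"xyz":[0,0,0.117],"delta_rot":[0,0,0],"grip":-1},{"xyz":[0,0,0.117],"delta_rot":[0,0,0],"grip":-1},{"xyz":[0,0,0.117],"delta_rot":[0,0,0],"grip":-1},{"xyz":[0,0,0.117],"delta_rot":[0,0,0],"grip":-1},{"xyz":[0,0,0.117],"delta_rot":[0,0,0],"grip":-1},{"xyz":[0,0,0.117],"delta_rot":[0,0,0],"grip":-1},{"xyz":[0,0,0.117],"delta_rot":[0,0,0],"grip":-1},{"xyz":[0,0,0.117],"delta_rot":[0,0,0],"grip":-1}]' 25; python3 go.py .4383 .1111 .16;python3 go.py .6234 -.1777 .16
```

```text
time_s: 4.0
eef_pos: [0.4388, 0.1087, 0.0263]
tool_rot: [-0.0, 0.67, 0.743, -0.0]
wrist_force: [1.4, 0.2, -0.0]
opening: 0.195
finger_force: 25.0
xyz [ 0.0031 -0.0004 -0.1671] rot [-0.     0.    -0.008] t 4.0 dist 0.134 F 1.4
xyz [-0.3799  0.1925 -0.1671] rot [-0.     0.    -0.008] t 4.0 dist 0.366 F 1.4
```

Opening 0.195 (about 17 mm) does not fit a 46 mm can, so I look.

Run:
```python
from h import *
a=cam("scene");b=cam("side")
w=cam("wrist")
cv2.imwrite("pics/chk.png",np.hstack([cv2.resize(x,(400,400)) for x in (a["image"][170:370,290:490],w["image"][100:400,170:470])])[:,:,::-1])
```

```text
(no output)
```

View pics/chk.png

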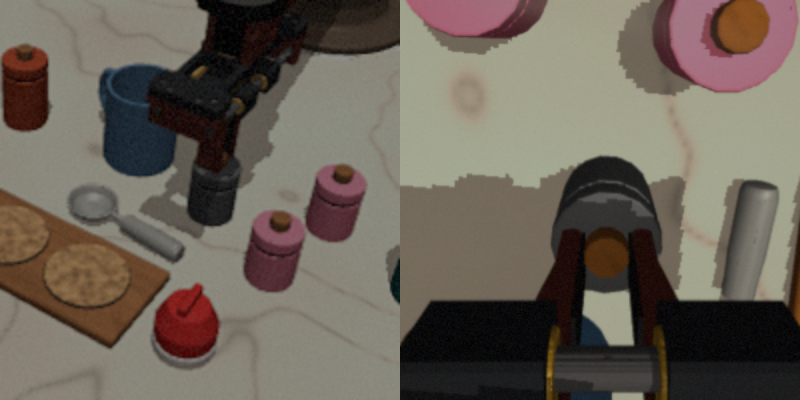

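Run:
```python
from h import *
for n in("scene","side"):
    c=cam(n); p=cloud(c); 
    q=p[(c["depth"]>0)&(np.hypot(p[...,0]-.438,p[...,1]-.110)<.06)&(p[...,2]>.01)]
    print(n,len(q))
    for z in np.arange(.01,.17,.01):
        k=q[(q[:,2]>=z)&(q[:,2]<z+.01)]
        if len(k): print(z.round(2),len(k),k.min(0).round(3),k.max(0).round(3))
s=ctrl.read_state(); print(s["eef_pos"],s["wrist_force"],s["opening"],s["joints"])
c=cam("wrist"); print(c["t"],c["R"].round(3).tolist())
```

```text
scene 14133
0.01 97 [0.425 0.09  0.01 ] [0.463 0.134 0.02 ]
0.02 92 [0.433 0.09  0.02 ] [0.463 0.134 0.03 ]
0.03 96 [0.434 0.09  0.03 ] [0.464 0.134 0.04 ]
0.04 96 [0.431 0.09  0.04 ] [0.464 0.133 0.05 ]
0.05 126 [0.42 0.09 0.05] [0.463 0.134 0.06 ]
0.06 152 [0.42  0.089 0.06 ] [0.462 0.133 0.07 ]
0.07 90 [0.42  0.098 0.07 ] [0.46  0.121 0.08 ]
0.08 77 [0.423 0.098 0.08 ] [0.461 0.121 0.09 ]
0.09 48 [0.422 0.1   0.09 ] [0.46  0.12  0.099]
0.1 36 [0.421 0.111 0.1  ] [0.457 0.121 0.11 ]
0.11 15 [0.428 0.113 0.111] [0.457 0.121 0.119]
0.12 4 [0.45  0.119 0.12 ] [0.459 0.121 0.123]
0.14 20 [0.401 0.132 0.146] [0.472 0.143 0.15 ]
0.15 120 [0.382 0.118 0.15 ] [0.488 0.145 0.16 ]
0.16 354 [0.381 0.095 0.16 ] [0.488 0.145 0.169]
side 13046
0.01 66 [0.414 0.09  0.01 ] [0.451 0.124 0.02 ]
0.02 91 [0.414 0.089 0.02 ] [0.452 0.124 0.03 ]
0.03 95 [0.413 0.088 0.03 ] [0.454 0.123 0.04 ]
0.04 97 [0.414 0.089 0.04 ] [0.454 0.125 0.05 ]
0.05 153 [0.414 0.089 0.05 ] [0.456 0.132 0.06 ]
0.06 148 [0.414 0.089 0.06 ] [0.455 0.127 0.07 ]
0.07 117 [0.419 0.095 0.07 ] [0.456 0.12  0.08 ]
0.08 93 [0.419 0.096 0.08 ] [0.455 0.119 0.09 ]
0.09 100 [0.418 0.095 0.09 ] [0.457 0.119 0.1  ]
0.1 85 [0.416 0.095 0.1  ] [0.457 0.116 0.11 ]
0.11 70 [0.416 0.094 0.11 ] [0.459 0.113 0.12 ]
0.12 36 [0.416 0.094 0.12 ] [0.46  0.104 0.13 ]
0.13 11 [0.403 0.098 0.13 ] [0.458 0.111 0.14 ]
0.14 67 [0.402 0.072 0.14 ] [0.474 0.111 0.15 ]
0.15 276 [0.388 0.072 0.15 ] [0.494 0.137 0.16 ]
0.16 428 [0.388 0.071 0.16 ] [0.494 0.133 0.17 ]
[0.43879023 0.10864936 0.02627871] [ 0.11820586 -0.31880697 -0.66757761] 0.19192744345186485 [-0.72098046  0.36924913  0.45191125  2.18361043 -0.26691393  0.64025028
  0.02338615]
[0.43108008 0.18936384 0.22517704] [[0.995, 0.1, 0.031], [0.104, -0.95, -0.296], [-0.0, 0.297, -0.955]]
```

Run:
```python
from h import *
c=cam("wrist"); p=cloud(c)
for uv in [(345,150),(200,220),(322,282),(320,265)]: print(uv,p[uv[1],uv[0]].round(4))
# fingers: points in near volume
e=ctrl.read_state()["eef_pos"]
for u,v in [(299,275),(298,290),(300,320),(345,275),(350,290)]: print(u,v,(p[v,u]).round(4))
```

```text
(345, 150) [ 4.455e-01  1.787e-01 -1.000e-04]
(200, 220) [ 0.3508  0.1211 -0.0004]
(322, 282) [0.4372 0.1173 0.0726]
(320, 265) [0.4356 0.1215 0.0609]
299 275 [0.4253 0.1176 0.0675]
298 290 [0.4261 0.1178 0.0847]
300 320 [0.4288 0.1172 0.109 ]
345 275 [0.4488 0.1199 0.0672]
350 290 [0.45   0.1206 0.0851]
```

The fingers really end about 37 mm short of the stated TCP. Wrist and fixed-camera depth both put the counter at 0 and the tips at about 0.064, while the TCP reads 0.026, so they are on the knob. I open, rise a little and measure the open tip height.

```bash
python3 -m creep '[{"xyz":[0,0,0],"delta_rot":[0,0,0],"grip":1},{"xyz":[0,0,0],"delta_rot":[0,0,0],"grip":1},{"xyz":[0,0,0],"delta_rot":[0,0,0],"grip":1},{"xyz":[0,0,0],"delta_rot":[0,0,0],"grip":1},{"xyz":[0,0,0],"delta_rot":[0,0,0],"grip":1},{"xyz":[0,0,0],"delta_rot":[0,0,0],"grip":1},{"xyz":[0,0,0],"delta_rot":[0,0,0],"grip":1},{"xyz":[0,0,0],"delta_rot":[0,0,0],"grip":1},{"xyz":[0,0,0],"delta_rot":[0,0,0],"grip":1},{"xyz":[0,0,0],"delta_rot":[0,0,0],"grip":1}]' 25
python3 - <<'E'
from h import *
e=ctrl.read_state()["eef_pos"]
for n in("scene","side","wrist"):
    c=cam(n); p=cloud(c)
    for s,l in((1,"far"),(-1,"near")):
        g=e[:2]+s*np.array([.994,.107])*.05
        q=p[(c["depth"]>0)&(abs((p[...,:2]-g)@[.994,.107])<.012)&(abs((p[...,:2]-g)@[-.107,.994])<.016)&(p[...,2]>.01)]
        if len(q): print(n,l,len(q),"zmin",np.percentile(q[:,2],[0,2,5,10]).round(4), np.histogram(q[:,2],np.arange(.01,.13,.01))[0])
print(e)
p=cloud(cam("wrist")); 
k=p[(p[...,2]>.055)&(np.hypot(p[...,0]-.438,p[...,1]-.111)<.03)&(p[...,2]<.0645)]; print(cv2.minEnclosingCircle(k[:,:2].astype(np.float32)))
E
```

```text
time_s: 5.35
eef_pos: [0.4388, 0.1087, 0.0263]
tool_rot: [-0.0, 0.67, 0.743, -0.0]
wrist_force: [-0.8, -0.4, 0.9]
opening: 0.998
finger_force: 0.0
scene far 2005 zmin [0.0629 0.0721 0.0826 0.1015] [ 0  0  0  0  0 29 55 56 51 56 60]
scene near 272 zmin [0.062  0.0645 0.0665 0.0701] [ 0  0  0  0  0 27 37 36 32 34 32]
side far 565 zmin [0.0608 0.0656 0.0687 0.075 ] [ 0  0  0  0  0 31 47 52 58 48 51]
side near 1789 zmin [0.0649 0.0723 0.0831 0.104 ] [ 0  0  0  0  0 26 49 43 46 35 25]
wrist far 6727 zmin [0.0623 0.0675 0.0733 0.0819] [  0   0   0   0   0 214 388 447 567 743 886]
wrist near 8800 zmin [0.0623 0.0691 0.0763 0.0865] [  0   0   0   0   0 223 373 453 562 717 870]
[0.4388484  0.10868832 0.02633252]
((0.43866753578186035, 0.11117014288902283), 0.0233151838183403)
```

The true fingertips are 36 mm above the stated TCP, so I allow for that everywhere. Next I lower to tip z = 0.03.

```bash
python3 -m creep '[{"xyz":[0.003,0,0.04],"delta_rot":[0,0,0],"grip":1},{"xyz":[0.003,0,0.04],"delta_rot":[0,0,0],"grip":1},{"xyz":[0.003,0,0.04],"delta_rot":[0,0,0],"grip":-1},{"xyz":[0.003,0,0.04],"delta_rot":[0,0,0],"grip":-1},{"xyz":[0.003,0,0.04],"delta_rot":[0,0,0],"grip":-1},{"xyz":[0.003,0,0.04],"delta_rot":[0,0,0],"grip":-1},{"xyz":[0.003,0,0.04],"delta_rot":[0,0,0],"grip":-1},{"xyz":[0.003,0,0.04],"delta_rot":[0,0,0],"grip":-1},{"xyz":[0.003,0,0.04],"delta_rot":[0,0,0],"grip":-1},{"xyz":[0.003,0,0.04],"delta_rot":[0,0,0],"grip":-1}]' 25; python3 go.py .4383 .1111 .13;python3 go.py .6234 -.1777 .13
```

```text
time_s: 6.55
eef_pos: [0.4388, 0.1112, -0.0053]
tool_rot: [-0.0, 0.67, 0.743, 0.0]
wrist_force: [-1.2, -0.5, 5.7]
opening: 0.52
finger_force: 25.0
xyz [-0.     -0.0006 -0.1692] rot [ 0.001 -0.001 -0.008] t 6.55 dist 0.135 F 5.8
xyz [-0.383   0.1923 -0.1692] rot [ 0.001 -0.001 -0.008] t 6.55 dist 0.369 F 5.8
```

```bash
python3 -m creep '[{"xyz":[0,0,-0.06],"delta_rot":[0,0,0],"grip":-1},{"xyz":[0,0,-0.12],"delta_rot":[0,0,0],"grip":-1},{"xyz":[0,0,-0.17],"delta_rot":[0,0,0],"grip":-1},{"xyz":[-0.383,0.192,-0.17],"delta_rot":[0,0,0],"grip":-1},{"xyz":[-0.383,0.192,-0.17],"delta_rot":[0,0,0],"grip":-1},{"xyz":[-0.383,0.192,-0.17],"delta_rot":[0,0,0],"grip":-1},{"xyz":[-0.383,0.192,-0.17],"delta_rot":[0,0,0],"grip":-1},{"xyz":[-0.383,0.192,-0.17],"delta_rot":[0,0,0],"grip":-1},{"xyz":[-0.383,0.192,-0.17],"delta_rot":[0,0,0],"grip":-1},{"xyz":[-0.383,0.192,-0.17],"delta_rot":[0,0,0],"grip":-1},{"xyz":[-0.383,0.192,-0.17],"delta_rot":[0,0,0],"grip":-1},{"xyz":[-0.383,0.192,-0.17],"delta_rot":[0,0,0],"grip":-1},{"xyz":[-0.383,0.192,-0.06],"delta_rot":[0,0,0],"grip":-1},{"xyz":[-0.383,0.192,-0.06],"delta_rot":[0,0,0],"grip":-1},{"xyz":[-0.383,0.192,-0.06],"delta_rot":[0,0,0],"grip":-1},{"xyz":[-0.383,0.192,-0.06],"delta_rot":[0,0,0],"grip":-1}]' 25; python3 go.py .6234 -.1777 .0117
```

```text
time_s: 8.15
eef_pos: [0.6227, -0.1766, 0.0427]
tool_rot: [-0.001, 0.669, 0.743, -0.0]
wrist_force: [0.6, -0.0, -0.3]
opening: 0.517
finger_force: 25.0
xyz [-0.0015  0.0008  0.0388] rot [-0.002 -0.001 -0.005] t 8.15 dist 0.031 F 0.7
```

```bash
python3 -m creep '[{"xyz":[-0.0015,0.0008,0.025],"delta_rot":[0,0,0],"grip":-1},{"xyz":[-0.0015,0.0008,0.039],"delta_rot":[0,0,0],"grip":-1},{"xyz":[-0.0015,0.0008,0.039],"delta_rot":[0,0,0],"grip":-1},{"xyz":[-0.0015,0.0008,0.039],"delta_rot":[0,0,0],"grip":-1},{"xyz":[-0.0015,0.0008,0.039],"delta_rot":[0,0,0],"grip":1},{"xyz":[-0.0015,0.0008,0.039],"delta_rot":[0,0,0],"grip":1},{"xyz":[-0.0015,0.0008,0.039],"delta_rot":[0,0,0],"grip":1},{"xyz":[-0.0015,0.0008,0.039],"delta_rot":[0,0,0],"grip":1},{"xyz":[-0.0015,0.0008,0.039],"delta_rot":[0,0,0],"grip":1},{"xyz":[-0.0015,0.0008,-0.02],"delta_rot":[0,0,0],"grip":1},{"xyz":[-0.0015,0.0008,-0.08],"delta_rot":[0,0,0],"grip":1},{"xyz":[-0.0015,0.0008,-0.12],"delta_rot":[0,0,0],"grip":1},{"xyz":[-0.0015,0.0008,-0.12],"delta_rot":[0,0,0],"grip":1}]' 25; python3 go.py .4485 -.1259 .13
python3 - <<'E'
from h import *
a=cam("scene");b=cam("side")
cv2.imwrite("pics/g1.png",np.hstack([cv2.resize(x,(400,400)) for x in (a["image"][160:360,160:360],b["image"][200:400,320:520])])[:,:,::-1])
E
```

```text
time_s: 9.45
eef_pos: [0.6265, -0.1803, 0.1437]
tool_rot: [0.004, 0.67, 0.743, 0.002]
wrist_force: [0.7, 0.7, 0.2]
opening: 0.997
finger_force: 0.0
xyz [ 0.0906 -0.2145  0.0152] rot [ 0.015  0.004 -0.008] t 9.45 dist 0.187 F 1.0
```

View pics/g1.png

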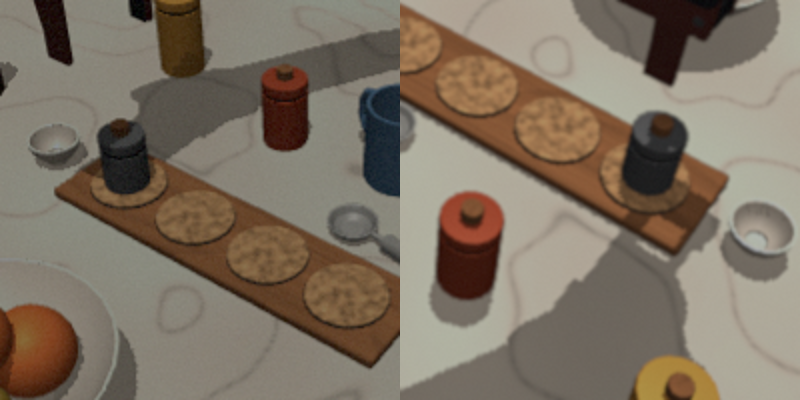

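Grey stands upright on the end coaster, around (125,160) in the left crop and (655,155) in the right one. I measure its centre, then go for rust.

```bash
cat > chk.py <<'E'
from h import *
from scipy.optimize import least_squares
import sys
# chk.py x y r ztop : circle fit of a standing canister from both clouds, known radius
x0,y0,r,zt=[float(v) for v in sys.argv[1:5]]
Q=[]
for n in("scene","side"):
    c=cam(n);p=cloud(c); k=(c["depth"]>0)&(np.hypot(p[...,0]-x0,p[...,1]-y0)<r+.012)&(p[...,2]>.022)&(p[...,2]<zt-.008); Q.append(p[k])
for q in Q+[np.vstack(Q)]:
    f=lambda q:least_squares(lambda x:np.hypot(q[:,0]-x[0],q[:,1]-x[1])-r,[x0,y0],loss="soft_l1",f_scale=.002).x
    zs=(.022+zt-.008)/2; print(len(q),f(q).round(4),"lo",f(q[q[:,2]<zs]).round(4),"hi",f(q[q[:,2]>=zs]).round(4),"ztop",)
E
python3 -m creep '[{"xyz":[0.091,-0.2145,0.015],"delta_rot":[0.015,0,0],"grip":1},{"xyz":[0.091,-0.2145,0.015],"delta_rot":[0.015,0,0],"grip":1},{"xyz":[0.091,-0.2145,0.015],"delta_rot":[0.015,0,0],"grip":1},{"xyz":[0.091,-0.2145,0.015],"delta_rot":[0.015,0,0],"grip":1},{"xyz":[0.091,-0.2145,0.015],"delta_rot":[0.015,0,0],"grip":1},{"xyz":[0.091,-0.2145,0.015],"delta_rot":[0.015,0,0],"grip":1},{"xyz":[0.091,-0.2145,0.015],"delta_rot":[0.015,0,0],"grip":1}]'; python3 go.py .4485 -.1259 .004; python3 chk.py .6234 -.1777 .023 .076;python3 chk.py .4485 -.1259 .025 .08
```

```text
time_s: 10.25
eef_pos: [0.4465, -0.1244, 0.1261]
tool_rot: [-0.002, 0.669, 0.743, -0.003]
wrist_force: [0.3, -0.5, -0.1]
opening: 1.0
finger_force: 0.0
xyz [-0.002   0.0035  0.1526] rot [-0.015  0.001 -0.007] t 10.25 dist 0.122 F 0.6
440 [ 0.6248 -0.1798] lo [ 0.6249 -0.1797] hi [ 0.6247 -0.18  ] ztop
494 [ 0.6249 -0.1785] lo [ 0.6248 -0.1786] hi [ 0.625  -0.1785] ztop
934 [ 0.6249 -0.1793] lo [ 0.6249 -0.1792] hi [ 0.6249 -0.1793] ztop
451 [ 0.449  -0.1274] lo [ 0.4491 -0.1272] hi [ 0.4489 -0.1275] ztop
567 [ 0.448  -0.1249] lo [ 0.4478 -0.1249] hi [ 0.4482 -0.1249] ztop
1018 [ 0.4484 -0.126 ] lo [ 0.4483 -0.1259] hi [ 0.4485 -0.126 ] ztop
```

```bash
python3 -m creep '[{"xyz":[-0.002,0.0035,0.06],"delta_rot":[-0.015,0,0],"grip":1},{"xyz":[-0.002,0.0035,0.11],"delta_rot":[-0.015,0,0],"grip":1},{"xyz":[-0.002,0.0035,0.153],"delta_rot":[-0.015,0,0],"grip":1},{"xyz":[-0.002,0.0035,0.153],"delta_rot":[-0.015,0,0],"grip":1},{"xyz":[-0.002,0.0035,0.153],"delta_rot":[-0.015,0,0],"grip":-1},{"xyz":[-0.002,0.0035,0.153],"delta_rot":[-0.015,0,0],"grip":-1},{"xyz":[-0.002,0.0035,0.153],"delta_rot":[-0.015,0,0],"grip":-1},{"xyz":[-0.002,0.0035,0.153],"delta_rot":[-0.015,0,0],"grip":-1},{"xyz":[-0.002,0.0035,0.153],"delta_rot":[-0.015,0,0],"grip":-1},{"xyz":[-0.002,0.0035,0.153],"delta_rot":[-0.015,0,0],"grip":-1},{"xyz":[-0.002,0.0035,0.153],"delta_rot":[-0.015,0,0],"grip":-1},{"xyz":[-0.002,0.0035,0.153],"delta_rot":[-0.015,0,0],"grip":-1}]' 25; python3 go.py .4485 -.1259 .12;python3 go.py .614 -.0905 .12
```

```text
time_s: 11.65
eef_pos: [0.4483, -0.1255, 0.0046]
tool_rot: [0.0, 0.67, 0.743, 0.001]
wrist_force: [-0.9, 1.2, 7.3]
opening: 0.568
finger_force: 25.0
xyz [-0.0005  0.0004 -0.1442] rot [ 0.003 -0.001 -0.007] t 11.65 dist 0.115 F 7.4
xyz [ 0.0222  0.2108 -0.1439] rot [ 0.003 -0.001 -0.007] t 11.65 dist 0.205 F 7.4
```

```bash
python3 -m creep '[{"xyz":[0,0,-0.06],"delta_rot":[0,0,0],"grip":-1},{"xyz":[0,0,-0.11],"delta_rot":[0,0,0],"grip":-1},{"xyz":[0.022,0.21,-0.11],"delta_rot":[0,0,0],"grip":-1},{"xyz":[0.022,0.21,-0.11],"delta_rot":[0,0,0],"grip":-1},{"xyz":[0.022,0.21,-0.11],"delta_rot":[0,0,0],"grip":-1},{"xyz":[0.022,0.21,-0.11],"delta_rot":[0,0,0],"grip":-1},{"xyz":[0.022,0.21,-0.11],"delta_rot":[0,0,0],"grip":-1},{"xyz":[0.022,0.21,-0.11],"delta_rot":[0,0,0],"grip":-1},{"xyz":[0.022,0.21,-0.06],"delta_rot":[0,0,0],"grip":-1},{"xyz":[0.022,0.21,-0.06],"delta_rot":[0,0,0],"grip":-1},{"xyz":[0.022,0.21,-0.06],"delta_rot":[0,0,0],"grip":-1}]' 25; python3 go.py .614 -.0905 .0216
```

```text
time_s: 12.75
eef_pos: [0.6111, -0.0912, 0.0519]
tool_rot: [-0.001, 0.67, 0.742, -0.001]
wrist_force: [-0.1, 0.7, -2.2]
opening: 0.569
finger_force: 25.0
xyz [0.0005 0.0038 0.0379] rot [-0.005 -0.001 -0.01 ] t 12.75 dist 0.03 F 2.3
```

```bash
python3 -m creep '[{"xyz":[0.0005,0.002,0.025],"delta_rot":[0,0,0],"grip":-1},{"xyz":[0.0005,0.002,0.038],"delta_rot":[0,0,0],"grip":-1},{"xyz":[0.0005,0.002,0.038],"delta_rot":[0,0,0],"grip":-1},{"xyz":[0.0005,0.002,0.038],"delta_rot":[0,0,0],"grip":-1},{"xyz":[0.0005,0.002,0.038],"delta_rot":[0,0,0],"grip":1},{"xyz":[0.0005,0.002,0.038],"delta_rot":[0,0,0],"grip":1},{"xyz":[0.0005,0.002,0.038],"delta_rot":[0,0,0],"grip":1},{"xyz":[0.0005,0.002,0.038],"delta_rot":[0,0,0],"grip":1},{"xyz":[0.0005,0.002,0.038],"delta_rot":[0,0,0],"grip":1},{"xyz":[0.0005,0.002,-0.02],"delta_rot":[0,0,0],"grip":1},{"xyz":[0.0005,0.002,-0.08],"delta_rot":[0,0,0],"grip":1},{"xyz":[0.0005,0.002,-0.13],"delta_rot":[0,0,0],"grip":1},{"xyz":[0.0005,0.002,-0.13],"delta_rot":[0,0,0],"grip":1}]' 25; python3 go.py .4242 -.3199 .15; python3 chk.py .614 -.0905 .025 .096
```

```text
time_s: 14.05
eef_pos: [0.6177, -0.0914, 0.1618]
tool_rot: [0.004, 0.67, 0.743, 0.003]
wrist_force: [1.4, -0.7, -1.0]
opening: 0.998
finger_force: 0.0
xyz [-0.2593 -0.27    0.0127] rot [ 0.017  0.002 -0.009] t 14.05 dist 0.3 F 1.9
718 [ 0.6151 -0.0924] lo [ 0.6151 -0.0923] hi [ 0.615  -0.0925] ztop
730 [ 0.614  -0.0899] lo [ 0.6139 -0.09  ] hi [ 0.614  -0.0898] ztop
1448 [ 0.6145 -0.0913] lo [ 0.6145 -0.0913] hi [ 0.6145 -0.0912] ztop
```

Rust is within 1 mm. Mustard next.

```bash
python3 -m creep '[{"xyz":[-0.259,-0.27,0.013],"delta_rot":[0,0,0],"grip":1},{"xyz":[-0.259,-0.27,0.013],"delta_rot":[0,0,0],"grip":1},{"xyz":[-0.259,-0.27,0.013],"delta_rot":[0,0,0],"grip":1},{"xyz":[-0.259,-0.27,0.013],"delta_rot":[0,0,0],"grip":1},{"xyz":[-0.259,-0.27,0.013],"delta_rot":[0,0,0],"grip":1},{"xyz":[-0.259,-0.27,0.013],"delta_rot":[0,0,0],"grip":1},{"xyz":[-0.259,-0.27,0.013],"delta_rot":[0,0,0],"grip":1},{"xyz":[-0.259,-0.27,0.013],"delta_rot":[0,0,0],"grip":1},{"xyz":[-0.259,-0.27,0.013],"delta_rot":[0,0,0],"grip":1},{"xyz":[-0.259,-0.27,0.013],"delta_rot":[0,0,0],"grip":1}]'; python3 go.py .4242 -.3199 .014; python3 chk.py .4242 -.3199 .027 .1
```

```text
time_s: 15.15
eef_pos: [0.4218, -0.3171, 0.1449]
tool_rot: [-0.001, 0.669, 0.744, -0.0]
wrist_force: [1.2, 0.5, 0.0]
opening: 1.001
finger_force: 0.0
xyz [-0.0039  0.0027  0.1636] rot [-0.002 -0.001 -0.002] t 15.15 dist 0.131 F 1.3
591 [ 0.4248 -0.321 ] lo [ 0.4248 -0.321 ] hi [ 0.4248 -0.321 ] ztop
1016 [ 0.4241 -0.3194] lo [ 0.424  -0.3194] hi [ 0.4241 -0.3194] ztop
1607 [ 0.4242 -0.32  ] lo [ 0.4242 -0.32  ] hi [ 0.4243 -0.32  ] ztop
```

```bash
python3 -m creep '[{"xyz":[-0.003,0.002,0.06],"delta_rot":[0,0,0],"grip":1},{"xyz":[-0.003,0.002,0.12],"delta_rot":[0,0,0],"grip":1},{"xyz":[-0.003,0.002,0.164],"delta_rot":[0,0,0],"grip":1},{"xyz":[-0.003,0.002,0.164],"delta_rot":[0,0,0],"grip":1},{"xyz":[-0.003,0.002,0.164],"delta_rot":[0,0,0],"grip":-1},{"xyz":[-0.003,0.002,0.164],"delta_rot":[0,0,0],"grip":-1},{"xyz":[-0.003,0.002,0.164],"delta_rot":[0,0,0],"grip":-1},{"xyz":[-0.003,0.002,0.164],"delta_rot":[0,0,0],"grip":-1},{"xyz":[-0.003,0.002,0.164],"delta_rot":[0,0,0],"grip":-1},{"xyz":[-0.003,0.002,0.164],"delta_rot":[0,0,0],"grip":-1},{"xyz":[-0.003,0.002,0.164],"delta_rot":[0,0,0],"grip":-1},{"xyz":[-0.003,0.002,0.164],"delta_rot":[0,0,0],"grip":-1}]' 25; python3 go.py .6045 -.0028 .14
```

```text
time_s: 16.45
eef_pos: [0.4238, -0.3211, 0.0154]
tool_rot: [0.001, 0.67, 0.743, 0.001]
wrist_force: [0.5, 0.8, 7.0]
opening: 0.613
finger_force: 25.0
xyz [ 0.3723  0.2662 -0.1555] rot [ 0.004  0.001 -0.007] t 16.45 dist 0.387 F 7.1
```

```bash
python3 -m creep '[{"xyz":[0,0,-0.06],"delta_rot":[0,0,0],"grip":-1},{"xyz":[0,0,-0.12],"delta_rot":[0,0,0],"grip":-1},{"xyz":[0,0,-0.18],"delta_rot":[0,0,0],"grip":-1},{"xyz":[0.372,0.266,-0.18],"delta_rot":[0,0,0],"grip":-1},{"xyz":[0.372,0.266,-0.18],"delta_rot":[0,0,0],"grip":-1},{"xyz":[0.372,0.266,-0.18],"delta_rot":[0,0,0],"grip":-1},{"xyz":[0.372,0.266,-0.18],"delta_rot":[0,0,0],"grip":-1},{"xyz":[0.372,0.266,-0.18],"delta_rot":[0,0,0],"grip":-1},{"xyz":[0.372,0.266,-0.18],"delta_rot":[0,0,0],"grip":-1},{"xyz":[0.372,0.266,-0.18],"delta_rot":[0,0,0],"grip":-1},{"xyz":[0.372,0.266,-0.18],"delta_rot":[0,0,0],"grip":-1},{"xyz":[0.372,0.266,-0.18],"delta_rot":[0,0,0],"grip":-1},{"xyz":[0.372,0.266,-0.18],"delta_rot":[0,0,0],"grip":-1},{"xyz":[0.372,0.266,-0.12],"delta_rot":[0,0,0],"grip":-1},{"xyz":[0.372,0.266,-0.06],"delta_rot":[0,0,0],"grip":-1},{"xyz":[0.372,0.266,-0.06],"delta_rot":[0,0,0],"grip":-1},{"xyz":[0.372,0.266,-0.06],"delta_rot":[0,0,0],"grip":-1}]' 25; python3 go.py .6045 -.0028 .0324
```

```text
time_s: 18.15
eef_pos: [0.603, -0.005, 0.063]
tool_rot: [-0.0, 0.671, 0.742, -0.001]
wrist_force: [0.5, -0.5, -2.7]
opening: 0.614
finger_force: 25.0
xyz [0.0026 0.0021 0.0382] rot [-0.003  0.002 -0.013] t 18.15 dist 0.031 F 2.8
```

```bash
python3 -m creep '[{"xyz":[0.002,0.001,0.025],"delta_rot":[0,0,-0.01],"grip":-1},{"xyz":[0.002,0.001,0.038],"delta_rot":[0,0,-0.01],"grip":-1},{"xyz":[0.002,0.001,0.038],"delta_rot":[0,0,-0.01],"grip":-1},{"xyz":[0.002,0.001,0.038],"delta_rot":[0,0,-0.01],"grip":-1},{"xyz":[0.002,0.001,0.038],"delta_rot":[0,0,-0.01],"grip":1},{"xyz":[0.002,0.001,0.038],"delta_rot":[0,0,-0.01],"grip":1},{"xyz":[0.002,0.001,0.038],"delta_rot":[0,0,-0.01],"grip":1},{"xyz":[0.002,0.001,0.038],"delta_rot":[0,0,-0.01],"grip":1},{"xyz":[0.002,0.001,0.038],"delta_rot":[0,0,-0.01],"grip":1},{"xyz":[0.002,0.001,-0.02],"delta_rot":[0,0,-0.01],"grip":1},{"xyz":[0.002,0.001,-0.08],"delta_rot":[0,0,-0.01],"grip":1},{"xyz":[0.002,0.001,-0.13],"delta_rot":[0,0,-0.01],"grip":1},{"xyz":[0.002,0.001,-0.13],"delta_rot":[0,0,-0.01],"grip":1}]' 25; python3 go.py .4011 .3142 .17; python3 chk.py .6045 -.0028 .027 .116; python3 chk.py .4011 .3142 .029 .12
```

```text
time_s: 19.45
eef_pos: [0.6077, -0.0018, 0.1721]
tool_rot: [0.003, 0.668, 0.744, 0.003]
wrist_force: [0.2, -0.3, -0.6]
opening: 1.002
finger_force: 0.0
xyz [ 0.4206 -0.2141  0.0007] rot [ 0.017 -0.     0.001] t 19.45 dist 0.378 F 0.7
1089 [ 0.6053 -0.0014] lo [ 0.6054 -0.0013] hi [ 0.6052 -0.0015] ztop
1009 [0.6043 0.001 ] lo [0.6043 0.0009] hi [0.6043 0.0011] ztop
2098 [ 6.048e-01 -3.000e-04] lo [ 6.048e-01 -3.000e-04] hi [ 6.048e-01 -3.000e-04] ztop
1518 [0.4009 0.3138] lo [0.4012 0.3142] hi [0.4007 0.3134] ztop
1168 [0.4007 0.315 ] lo [0.4006 0.315 ] hi [0.4008 0.315 ] ztop
2686 [0.4009 0.3145] lo [0.4011 0.3146] hi [0.4007 0.3143] ztop
```

Mustard is within 3 mm. Teal last.

```bash
python3 -m creep '[{"xyz":[0.42,-0.214,0],"delta_rot":[0,0,0],"grip":1},{"xyz":[0.42,-0.214,0],"delta_rot":[0,0,0],"grip":1},{"xyz":[0.42,-0.214,0],"delta_rot":[0,0,0],"grip":1},{"xyz":[0.42,-0.214,0],"delta_rot":[0,0,0],"grip":1},{"xyz":[0.42,-0.214,0],"delta_rot":[0,0,0],"grip":1},{"xyz":[0.42,-0.214,0],"delta_rot":[0,0,0],"grip":1},{"xyz":[0.42,-0.214,0],"delta_rot":[0,0,0],"grip":1},{"xyz":[0.42,-0.214,0],"delta_rot":[0,0,0],"grip":1},{"xyz":[0.42,-0.214,0],"delta_rot":[0,0,0],"grip":1},{"xyz":[0.42,-0.214,0],"delta_rot":[0,0,0],"grip":1},{"xyz":[0.42,-0.214,0],"delta_rot":[0,0,0],"grip":1},{"xyz":[0.42,-0.214,0],"delta_rot":[0,0,0],"grip":1}]'; python3 go.py .4009 .3144 .029
```

```text
time_s: 20.85
eef_pos: [0.3985, 0.3128, 0.166]
tool_rot: [0.0, 0.669, 0.744, -0.0]
wrist_force: [-0.2, 0.1, 0.5]
opening: 1.001
finger_force: 0.0
xyz [0.0018 0.0033 0.1713] rot [-0.001  0.001 -0.002] t 20.85 dist 0.137 F 0.6
```

```bash
python3 -m creep '[{"xyz":[0.002,0.003,0.06],"delta_rot":[0,0,0],"grip":1},{"xyz":[0.002,0.003,0.12],"delta_rot":[0,0,0],"grip":1},{"xyz":[0.002,0.003,0.171],"delta_rot":[0,0,0],"grip":1},{"xyz":[0.002,0.003,0.171],"delta_rot":[0,0,0],"grip":1},{"xyz":[0.002,0.003,0.171],"delta_rot":[0,0,0],"grip":-1},{"xyz":[0.002,0.003,0.171],"delta_rot":[0,0,0],"grip":-1},{"xyz":[0.002,0.003,0.171],"delta_rot":[0,0,0],"grip":-1},{"xyz":[0.002,0.003,0.171],"delta_rot":[0,0,0],"grip":-1},{"xyz":[0.002,0.003,0.171],"delta_rot":[0,0,0],"grip":-1},{"xyz":[0.002,0.003,0.171],"delta_rot":[0,0,0],"grip":-1},{"xyz":[0.002,0.003,0.171],"delta_rot":[0,0,0],"grip":-1},{"xyz":[0.002,0.003,0.171],"delta_rot":[0,0,0],"grip":-1}]' 25; python3 go.py .5951 .0848 .15
```

```text
time_s: 22.05
eef_pos: [0.4008, 0.317, 0.031]
tool_rot: [-0.0, 0.668, 0.744, 0.001]
wrist_force: [-0.9, -0.7, 8.9]
opening: 0.656
finger_force: 25.0
xyz [-0.3146  0.2103 -0.149 ] rot [ 0.003 -0.004  0.003] t 22.05 dist 0.325 F 9.0
```

```bash
python3 -m creep '[{"xyz":[0,0,-0.06],"delta_rot":[0,0,0],"grip":-1},{"xyz":[0,0,-0.12],"delta_rot":[0,0,0],"grip":-1},{"xyz":[0,0,-0.17],"delta_rot":[0,0,0],"grip":-1},{"xyz":[-0.311,0.21,-0.17],"delta_rot":[0,0,0],"grip":-1},{"xyz":[-0.311,0.21,-0.17],"delta_rot":[0,0,0],"grip":-1},{"xyz":[-0.311,0.21,-0.17],"delta_rot":[0,0,0],"grip":-1},{"xyz":[-0.311,0.21,-0.17],"delta_rot":[0,0,0],"grip":-1},{"xyz":[-0.311,0.21,-0.17],"delta_rot":[0,0,0],"grip":-1},{"xyz":[-0.311,0.21,-0.17],"delta_rot":[0,0,0],"grip":-1},{"xyz":[-0.311,0.21,-0.17],"delta_rot":[0,0,0],"grip":-1},{"xyz":[-0.311,0.21,-0.17],"delta_rot":[0,0,0],"grip":-1},{"xyz":[-0.311,0.21,-0.17],"delta_rot":[0,0,0],"grip":-1},{"xyz":[-0.311,0.21,-0.17],"delta_rot":[0,0,0],"grip":-1},{"xyz":[-0.311,0.21,-0.12],"delta_rot":[0,0,0],"grip":-1},{"xyz":[-0.311,0.21,-0.06],"delta_rot":[0,0,0],"grip":-1},{"xyz":[-0.311,0.21,-0.06],"delta_rot":[0,0,0],"grip":-1},{"xyz":[-0.311,0.21,-0.06],"delta_rot":[0,0,0],"grip":-1}]' 25; python3 go.py .5951 .0874 .048
```

```text
time_s: 23.75
eef_pos: [0.5933, 0.0878, 0.078]
tool_rot: [-0.0, 0.667, 0.745, -0.001]
wrist_force: [1.4, 0.0, -2.0]
opening: 0.658
finger_force: 25.0
xyz [-0.0007  0.0022  0.0374] rot [-0.003  0.001  0.005] t 23.75 dist 0.03 F 2.4
```

Lower, release, rise high and back away a bit.

```bash
python3 -m creep '[{"xyz":[-0.0005,0.001,0.025],"delta_rot":[0,0,0],"grip":-1},{"xyz":[-0.0005,0.001,0.037],"delta_rot":[0,0,0],"grip":-1},{"xyz":[-0.0005,0.001,0.037],"delta_rot":[0,0,0],"grip":-1},{"xyz":[-0.0005,0.001,0.037],"delta_rot":[0,0,0],"grip":-1},{"xyz":[-0.0005,0.001,0.037],"delta_rot":[0,0,0],"grip":1},{"xyz":[-0.0005,0.001,0.037],"delta_rot":[0,0,0],"grip":1},{"xyz":[-0.0005,0.001,0.037],"delta_rot":[0,0,0],"grip":1},{"xyz":[-0.0005,0.001,0.037],"delta_rot":[0,0,0],"grip":1},{"xyz":[-0.0005,0.001,0.037],"delta_rot":[0,0,0],"grip":1},{"xyz":[-0.0005,0.001,-0.02],"delta_rot":[0,0,0],"grip":1},{"xyz":[-0.0005,0.001,-0.08],"delta_rot":[0,0,0],"grip":1},{"xyz":[-0.0005,0.001,-0.14],"delta_rot":[0,0,0],"grip":1},{"xyz":[-0.0005,0.001,-0.18],"delta_rot":[0,0,0],"grip":1},{"xyz":[0,-0.2,-0.18],"delta_rot":[0,0,0],"grip":1},{"xyz":[0,-0.2,-0.18],"delta_rot":[0,0,0],"grip":1},{"xyz":[0,-0.2,-0.18],"delta_rot":[0,0,0],"grip":1},{"xyz":[0,-0.2,-0.18],"delta_rot":[0,0,0],"grip":1},{"xyz":[0,-0.2,-0.18],"delta_rot":[0,0,0],"grip":1},{"xyz":[0,-0.2,-0.18],"delta_rot":[0,0,0],"grip":1}]' 25
python3 chk.py .5951 .0848 .029 .136;python3 chk.py .6048 -.0003 .027 .116;python3 chk.py .6145 -.0913 .025 .096;python3 chk.py .6249 -.1793 .023 .076;python3 -c "
from h import *
a=cam('scene');save(a,'fin')"
```

```text
time_s: 25.65
eef_pos: [0.4362, 0.0702, 0.2222]
tool_rot: [0.0, 0.668, 0.745, 0.001]
wrist_force: [0.3, 0.1, 1.0]
opening: 0.997
finger_force: 0.0
1558 [0.596  0.0826] lo [0.5961 0.0827] hi [0.596  0.0826] ztop
1305 [0.5951 0.0851] lo [0.595  0.0851] hi [0.5951 0.0851] ztop
2863 [0.5956 0.0838] lo [0.5956 0.0838] hi [0.5956 0.0838] ztop
1083 [ 0.6052 -0.0015] lo [ 0.6052 -0.0015] hi [ 0.6051 -0.0015] ztop
1008 [0.6044 0.0009] lo [0.6042 0.0009] hi [0.6045 0.001 ] ztop
2091 [ 6.048e-01 -4.000e-04] lo [ 6.047e-01 -4.000e-04] hi [ 6.048e-01 -4.000e-04] ztop
724 [ 0.615  -0.0923] lo [ 0.6151 -0.0923] hi [ 0.6148 -0.0924] ztop
728 [ 0.614  -0.0899] lo [ 0.6139 -0.0899] hi [ 0.614  -0.0898] ztop
1452 [ 0.6144 -0.0912] lo [ 0.6145 -0.0912] hi [ 0.6144 -0.0913] ztop
435 [ 0.6248 -0.18  ] lo [ 0.6249 -0.1798] hi [ 0.6247 -0.1802] ztop
489 [ 0.6249 -0.1785] lo [ 0.6248 -0.1785] hi [ 0.625  -0.1785] ztop
924 [ 0.6249 -0.1793] lo [ 0.6249 -0.1792] hi [ 0.6249 -0.1795] ztop
```

View pics/fin.png

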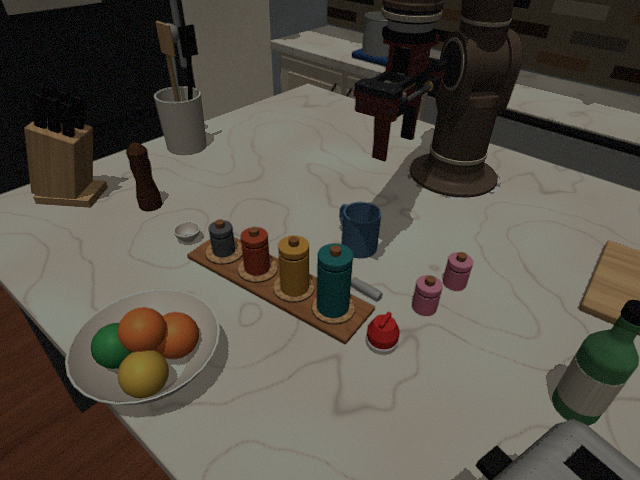

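The picture shows teal (335,285) by the timer (383,332), then mustard (294,268), rust (256,255) and grey (222,240). All are upright and within about 3 mm of their coaster centres, and the mug and timer have not moved.

```bash
python3 -c "
from plant import ctrl
print(ctrl.hand_in())"
```

```text
the job is handed in; nothing more can be done
None
```

The job is handed in: teal (next to the timer), mustard, rust and grey each stand upright within about 3 mm of their coaster centres by camera measurement, with the timer and mug left in place; the hand-in returned no verdict.

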